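# Earth-check the gripper on the round touch plate

## Task

Before boards are handled, check that the gripper is earthed: with the fingertips gently press down the round steel plate of the touch tester, keep it down for two seconds without ramming it, then withdraw the hand a good hand's width (10 cm or more) from the plate. Grasp, lift or shift nothing, and do not touch the units with the square and the oblong plate or any of the other loose things.

Things in the scene. Friction and masses are not known exactly. Their poses are not given: they have to be found in the camera images.
- round_unit: loose black plastic bench unit, 66 (x) x 74 (y) x 30 mm, about 0.6 kg, on rubber feet; origin at the centre of its underside, z up. In the middle of its top it carries a sprung ROUND bare steel plate, 36 mm in diameter. This is the touch tester to be used.
- round_plate (a joint): the round plate of the tester. Value in m: 0 = up at rest, grows as it is pressed down, stop at 0.008. The spring needs about 1.5 N to start and 5.5 N at the stop, and lifts it back. The tester registers from 0.004 on.
- round_plate_top (a point): centre of the round plate's flat top face, 40 mm above the bench at rest; moves with the plate
- square_unit: loose black plastic bench unit, 66 (x) x 74 (y) x 30 mm, about 0.6 kg, on rubber feet; origin at the centre of its underside, z up. In the middle of its top it carries a sprung SQUARE bare steel plate, 32 x 32 mm, its top 40 mm above the bench. Leave alone.
- square_plate (a joint): the square plate. Value in m: 0 = up at rest, grows as it is pressed down, stop at 0.008. The spring needs about 1.5 N to start and 5.5 N at the stop, and lifts it back.
- oblong_unit: loose black plastic bench unit, 66 (x) x 74 (y) x 30 mm, about 0.6 kg, on rubber feet; origin at the centre of its underside, z up. In the middle of its top it carries a sprung OBLONG bare steel plate, 16 x 48 mm, long way along the unit's y, its top 40 mm above the bench. Leave alone.
- oblong_plate (a joint): the oblong plate. Value in m: 0 = up at rest, grows as it is pressed down, stop at 0.008. The spring needs about 1.5 N to start and 5.5 N at the stop, and lifts it back.
- eraser: loose blue-sleeved eraser, 42 x 47 x 12 mm, lying on the bench; origin at the centre of its underside. Leave alone.
- amber_tape: loose amber tape roll lying flat, 48 mm in diameter, 19 mm high; origin at the centre of its underside. Leave alone.
- jar_flux: loose white screw-cap jar, 54 mm in diameter, 50 mm high; origin at the centre of its underside. Leave alone.
- board_small: loose small blue circuit board lying flat, 89 x 102 x 6 mm; origin at the centre of its underside. Leave alone.
Not all that is in view belongs to the job. Leave any purple look-alike of the round_unit alone.

How it is judged:
By the outcome, as a careful person would: the job done as asked, in the order asked, and still so for the second after the job is handed in, with the robot touching nothing.
It also fails if it takes over 34 s, if anything falls off the work surface, if the arm or the gripper's body presses on something with over 40 N, if the wrist force passes 120 N, or if a joint passes its speed limit or range.

## Robot

A 7-joint arm with a two-finger parallel gripper is mounted at the origin on a cart in front of the work surface, level with it; the furniture and walls round the work are solid. World frame = base frame: x ahead of the robot, y to its left, z up, the work surface at z = 0. Lengths are in mm, angles in rad, forces in N, time in s.
With the tool pointing down it reaches from about 400 to 875 mm from the base axis. Payload 4.4 kg.
Tool frame: the origin (TCP) lies at the very end of the fingers, on their centre line; the grasp point (between the pads) lies 19 mm behind it; z points along the fingers, x is the direction in which the jaws open and shut, and the axes are right-handed (so a half turn about z gives the same grasp; the last joint's range is limited). The gripper opens to 85 mm and grips with 20 to 120 N. Pads are 22 mm wide; open, the fingers measure 114 mm over their backs; the gripper's body (76 mm by 85 mm) begins 54 mm behind the grasp point. The pads swing forward as they close: fully open they stand 13 mm farther back than shut.
Start: joints at [-1.369, 0.628, 0.038, 1.517, -0.027, 0.996, -0.02], TCP at [171.972, 626.852, 231.313] pointing down, gripper open.
Joint ranges: [-3.06, 3.06], [-0.37, 2.12], [-1.25, 1.32], [0.18, 2.47], [-1.1, 4.24], [0.23, 1.98], [-2.94, 2.94]. Speed limits (rad/s): [2.57, 2.57, 3.14, 3.14, 3.14, 3.14, 3.14].

## Interface

Orientations are given as [roll, pitch, yaw] about the fixed x, y, z axes, in that order (R = Rz(yaw) Ry(pitch) Rx(roll)).
In Python, from cell import telemetry, get_image, get_calibration, ctrl gives the robot as it stands. The module is installed in compiled form; this text tells all that it offers.
- The arm moves only by the tool arm_command, never from a script. Its arguments are lists of equal length, an entry for each row: "rot": the turn, a rotation vector about the world's x, y, z in degrees, a list of three; "slide": the shift along the world's x, y, z in mm, a list of three; "gripper": the finger opening in mm, from 0 to 85.4. A call has 1 to 5 rows; each row shifts and turns the pose as measured when the row begins; what a row does not reach is not made up. A row lasts 1/12 s, in which the tool goes at most 41.7 mm and 7.16 degrees, less where a joint would pass 70% of its speed; a pose out of reach is approached as far as the arm can. A call with a gripper value outside its range is refused whole. The fingers move at their own pace and stop on an object; the grip force is fixed at half the most. Time passes only in rows, so rows that do not move let the fingers close. It gives the time, the measured TCP pose, the force and the opening at its end, in the units of the state.
- telemetry.read_state(): the state, without advancing time (a new reading comes with each control period).
- get_image(name): name is "scene" or "top" or "wrist"; returns (picture, depth): 400x640x3 uint8, red, green, blue; 400x640 float32, mm along the optical axis (not along the pixel's ray), 0 where there is no reading.
- get_calibration(name): a dict with "fx", "fy", "cx", "cy" (pixels), "xyz" and "attitude" of the camera in the world. Camera axes: x right, y up, looking along -z (the intrinsics and any distortion apply to the point x, -y, -z); pixel columns grow to the right and rows downward; lengths in mm; the calibration is good to about 2 mm. A picture is of the moment at which its call begins: read the wrist's pose just before it. get_calibration takes no time and is no camera call; for the wrist camera it gives the pose at the moment of the call.
- ctrl.finish_job(): hands the job in, once; it reports no verdict.
The state is a dict: "clock": time; "qpos": joint angles; "qd": joint speeds; "tau": joint torques, N m; "eef_pos": TCP position; "tool_rot": TCP orientation; "force": force on the tool from outside, world axes, zero at the start; "torque": the same for the moment, N m; "width": finger opening in mm.
Only numpy, scipy, OpenCV 4.12 (cv2) and the standard library are available. Lean on these libraries where they do the work, as an engineer would, in place of code of your own. Each camera call takes 0.05 s, during which the arm holds its last target.

## Working session

There is one attempt and no reset: what is moved stays moved. The work goes in short steps, Python scripts to look and compute and a tool call to move; the robot and the scene stay as the last step left them, time stands still between calls to the robot, and variables do not carry over. Pictures are saved under pics/ and viewed, and the job is handed in when it is done.

Besides the shell and the picture viewer there is one more tool, called after ">>>" as name(argument=value, ...) on one line, values as JSON. arm_command: Moves the arm, as the interface text tells. Its arguments: {"type":"object","properties":{"rot":{"type":"array"},"slide":{"type":"array"},"gripper":{"type":"array"}},"required":["rot","slide","gripper"]}

```bash
mkdir -p pics; cat > h.py <<'E'
import numpy as np, cv2
from cell import telemetry, get_image, get_calibration, ctrl
def snap(n,f):
    c=get_calibration(n); im,d=get_image(n); cv2.imwrite('pics/'+f+'.png',im[:,:,::-1]); np.savez('pics/'+f+'.npz',im=im,d=d); return c,im,d
E
python3 - <<'E'
from h import *
print(telemetry.read_state())
for n in("scene","top"):
    c,im,d=snap(n,n+'0'); print(n,c)
E
```

```text
{'clock': 0.0, 'qpos': array([-1.36877783,  0.62932565,  0.0384419 ,  1.51833304, -0.02701441,
        0.99630647, -0.01998872]), 'qd': array([-0.00071356,  0.00131245, -0.00078516,  0.00066634, -0.00114884,
       -0.00030355, -0.00061572]), 'tau': array([ 2.42167316e-04, -5.63410449e+01,  1.22656949e+00, -1.93432796e+01,
        1.11061797e-02,  1.09242156e-02,  5.61245599e-06]), 'eef_pos': array([171.81490368, 626.25182575, 230.4135348 ]), 'tool_rot': array([3.14158204e+00, 1.85465597e-03, 1.30298209e+00]), 'force': array([-0.18098472,  0.79758414,  0.88826114]), 'torque': array([0.01306951, 0.02103642, 0.01704396]), 'width': 85.4675472868634}
scene {'fx': 412.0834305475021, 'fy': 412.0834305475021, 'cx': 320.0621072863635, 'cy': 205.38102995633562, 'xyz': array([  81.4246948 , -571.58383667,  665.19204521]), 'attitude': array([ 8.94202248e-01, -4.07965024e-04, -6.94690975e-01])}
top {'fx': 438.44308003821817, 'fy': 438.44308003821817, 'cx': 320.70868780581884, 'cy': 198.0061293078203, 'xyz': array([ 432.51371983,    2.28000881, 1095.69569249]), 'attitude': array([ 0.08728831, -0.02020465, -1.5656021 ])}
```

View pics/scene0.png

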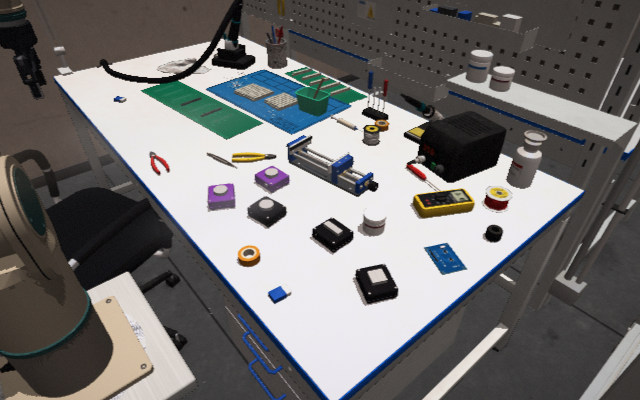

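View pics/top0.png

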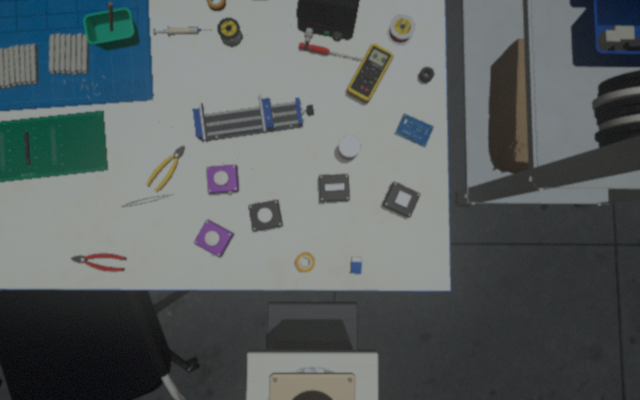

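Look-alikes in the top view: black round (265,215), purple round (222,179) and (213,238), black oblong (334,188), black square (402,199). By the description it is the black one with a round plate at (265,215). I'll check it in a close crop and measure it.

```bash
cat >> h.py <<'E'
from scipy.spatial.transform import Rotation as R
def ray(c,u,v):
    d=np.array([(u-c['cx'])/c['fx'],-(v-c['cy'])/c['fy'],-1.]); return R.from_euler('xyz',c['attitude']).as_matrix()@d
def plane(c,u,v,z):
    r=ray(c,u,v); return c['xyz']+r*(z-c['xyz'][2])/r[2]
def pt(c,u,v,d): return c['xyz']+ray(c,u,v)*d
def proj(c,p):
    q=R.from_euler('xyz',c['attitude']).as_matrix().T@(np.array(p)-c['xyz']); return c['cx']+c['fx']*q[0]/-q[2], c['cy']+c['fy']*q[1]/q[2]
E
python3 - <<'E'
from h import *
crops=[]
for n,(u,v) in (('top',(265,215)),('scene',(267,210))):
    z=np.load(f'pics/{n}0.npz'); im,d=z['im'],z['d']; c=get_calibration(n)
    w=30; s=im[v-w:v+w,u-w:u+w]; crops.append(cv2.resize(s,(390,390),interpolation=cv2.INTER_CUBIC))
    g=s.min(2)
    _,m=cv2.threshold(g,0,255,cv2.THRESH_OTSU)
    k,l,st,ce=cv2.connectedComponentsWithStats(m)
    for i in range(1,k):
        if 80<st[i,4]<700 :
            uu,vv=ce[i]+[u-w,v-w]
            print(n,(uu,vv),st[i],'plane40',plane(c,uu,vv,40).round(1),'depth',pt(c,uu,vv,np.median(d[v-w:v+w,u-w:u+w][l==i])).round(1))
cv2.imwrite('pics/crop0.png',np.hstack(crops)[:,:,::-1])
E
```

```text
top (np.float64(264.437125748503), np.float64(214.60479041916167)) [ 23  23  14  15 167] plane40 [484.  116.5  40. ] depth [484.1 116.6  39. ]
scene (np.float64(265.8144329896907), np.float64(203.4742268041237)) [22 20 15  8 97] plane40 [483.1 116.6  40. ] depth [482.4 115.4  41.1]
```

View pics/crop0.png

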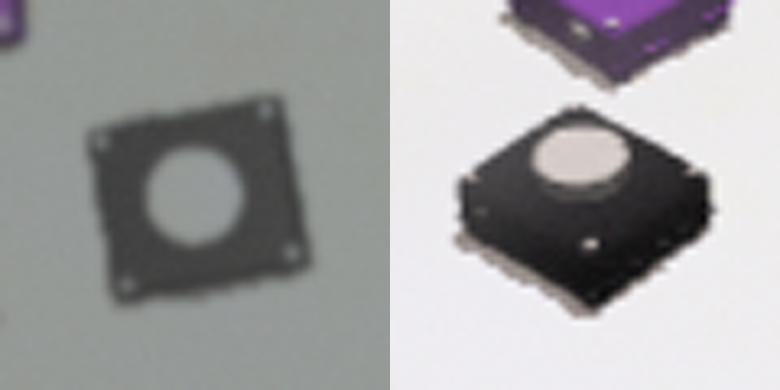

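Two views agree: plate at (484, 116.5, 40), measured height 39–41, diameter about 35 mm. The crop shows a black body with a round plate. I'll travel there at height with the gripper shutting.

>>> arm_command(rot=[[0,0,0],[0,0,0],[0,0,0],[0,0,0],[0,0,0]], slide=[[10,-16,0],[18,-30,0],[18,-30,0],[18,-30,0],[18,-30,0]], gripper=[0,0,0,0,0])

```text
clock: 0.52
eef_pos: [246.7, 491.9, 226.9]
tool_rot: [-3.135, 0.001, 1.319]
force: [0.1, -0.2, 0.4]
width: 25.7
```

>>> arm_command(rot=[[0,0,0],[0,0,0],[0,0,0],[0,0,0],[0,0,0]], slide=[[18,-30,0],[18,-30,0],[18,-30,0],[18,-30,0],[18,-30,0]], gripper=[0,0,0,0,0])

```text
clock: 0.93
eef_pos: [338.5, 333.1, 225.6]
tool_rot: [-3.134, 0.004, 1.321]
force: [0.9, 0.8, 0.4]
width: 0.3
```

>>> arm_command(rot=[[0,0,0],[0,0,0],[0,0,0],[0,0,0],[0,0,0]], slide=[[18,-30,0],[18,-30,0],[18,-30,0],[18,-30,0],[10,-16,0]], gripper=[0,0,0,0,0])

```text
clock: 1.35
eef_pos: [423.6, 185.7, 225.0]
tool_rot: [-3.134, 0.007, 1.318]
force: [-0.1, -0.9, -0.5]
width: -0.2
```

>>> arm_command(rot=[[0,0,0],[0,0,0],[0,0,0],[0,0,0],[0,0,0]], slide=[[20,-23,-15],[20,-23,-25],[13,-15,-25],[4,-5,-25],[0,0,-10]], gripper=[0,0,0,0,0])

```text
clock: 1.77
eef_pos: [488.3, 110.1, 124.2]
tool_rot: [3.139, 0.004, 1.308]
force: [-0.3, 0.9, -0.4]
width: -0.0
```

>>> arm_command(rot=[[0,0,0]], slide=[[0,0,0]], gripper=[0])

```text
clock: 1.85
eef_pos: [487.2, 108.6, 121.8]
tool_rot: [-3.141, 0.006, 1.306]
force: [-0.5, 0.1, -0.1]
width: -0.2
```

```bash
python3 - <<'E'
from h import *
print(telemetry.read_state())
c,im,d=snap('wrist','w1'); print(c)
print(proj(c,telemetry.read_state()['eef_pos']),proj(c,[484,116.5,40]))
E
```

```text
{'clock': 1.85, 'qpos': array([-0.32064271,  0.58560046,  0.06073506,  2.03453286, -0.05652272,
        0.52685634,  1.08460307]), 'qd': array([ 0.02060603,  0.01770592,  0.00947245, -0.00146437, -0.00059475,
        0.01132446,  0.00571008]), 'tau': array([ 4.81645782e-01, -4.56256592e+01,  1.62618086e+00, -1.16397884e+01,
        4.51850868e-02, -3.00511932e-01,  3.18602566e-02]), 'eef_pos': array([487.16416585, 108.58370293, 121.80131778]), 'tool_rot': array([-3.14090342,  0.0063892 ,  1.30562327]), 'force': array([-0.54306545,  0.09016226, -0.06273764]), 'torque': array([ 0.022682  , -0.01332694, -0.02185829]), 'width': -0.22895796360284365}
{'fx': 282.8465286302081, 'fy': 282.8465286302081, 'cx': 316.52923870387195, 'cy': 196.51077245523396, 'xyz': array([420.93353628, 128.87053742, 263.49000718]), 'attitude': array([-0.27570235,  0.0074089 ,  1.30501186])}
(np.float64(314.6920836655078), np.float64(248.2371946787221)) (np.float64(324.1764386214548), np.float64(197.54793765640903))
```

View pics/w1.png

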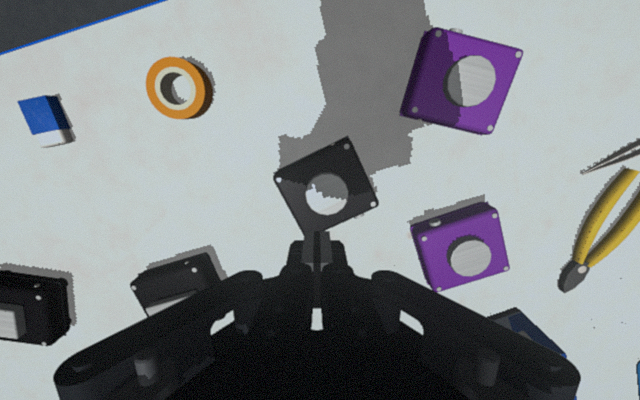

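The wrist view shows the black unit's round plate at (326,194) with the shut fingertips at (316,240). The predicted plate pixel was (324,198), within about 3 mm. I'll refine it from this view.

```bash
python3 - <<'E'
from h import *
c=get_calibration('wrist'); z=np.load('pics/w1.npz'); im,d=z['im'],z['d']
P=np.array([plane(c,u,v,40) for u in range(300,352) for v in range(165,222)])
# plate pixels: depth height >36
px=[(u,v) for u in range(295,355) for v in range(165,225) if d[v,u]>0 and pt(c,u,v,d[v,u])[2]>36 and pt(c,u,v,d[v,u])[2]<46]
pp=np.array([pt(c,u,v,d[v,u]) for u,v in px]); print(len(px),np.mean(px,0),pp.min(0),pp.max(0),(pp.min(0)+pp.max(0))/2,pp.mean(0),(np.ptp(px,axis=0)))
print(telemetry.read_state()['eef_pos'])
E
```

```text
1405 [326.27900356 193.43914591] [464.34618528 101.52199702  36.48583561] [499.4248294  136.42753579  41.85409482] [481.88550734 118.97476641  39.16996522] [481.50672341 119.08893417  39.66558573] [42 41]
[487.22254149 108.7021551  122.50140779]
```

Wrist estimate (482,119) against fixed cameras (484,116.5), so I aim at (483,118). Descending to about z=60.

>>> arm_command(rot=[[0,0,0],[0,0,0],[0,0,0],[0,0,0],[0,0,0]], slide=[[-2,5,-12],[-2,4,-18],[0,0,-18],[0,0,-10],[0,0,0]], gripper=[0,0,0,0,0])

```text
clock: 2.32
eef_pos: [485.4, 121.2, 66.9]
tool_rot: [3.136, 0.001, 1.309]
force: [0.3, -0.1, -0.5]
width: 0.3
```

>>> arm_command(rot=[[0,0,0],[0,0,0],[0,0,0],[0,0,0]], slide=[[-2,-3,-7],[0,0,-7],[0,0,0],[0,0,0]], gripper=[0,0,0,0])

```text
clock: 2.65
eef_pos: [484.6, 119.1, 54.3]
tool_rot: [3.133, -0.001, 1.31]
force: [-0.1, -0.6, -0.3]
width: -0.3
```

```bash
python3 - <<'E'
from h import *
for i in range(3): s=telemetry.read_state(); print(s['eef_pos'],s['force'])
c,im,d=snap('wrist','w2'); 
for n in('scene','top'): 
    c,im,d=snap(n,n+'2'); u,v=map(int,proj(c,[484,117,45])); print(n,u,v)
    a=cv2.resize(im[v-40:v+40,u-40:u+40],(400,400),interpolation=cv2.INTER_CUBIC)
    cv2.imwrite('pics/c2%s.png'%n,a[:,:,::-1])
a=np.hstack([cv2.imread('pics/c2scene.png'),cv2.imread('pics/c2top.png')]);cv2.imwrite('pics/c2.png',a)
for i in range(3): s=telemetry.read_state(); print(s['eef_pos'],s['force'])
E
```

```text
[484.57158041 119.09828226  54.31130741] [-0.10698005 -0.62416039 -0.27055634]
[484.57158041 119.09828226  54.31130741] [-0.10698005 -0.62416039 -0.27055634]
[484.57158041 119.09828226  54.31130741] [-0.10698005 -0.62416039 -0.27055634]
scene 265 201
top 263 214
[484.76371032 119.19269071  54.4741077 ] [-1.00964271 -0.17263932 -0.86261064]
[484.76371032 119.19269071  54.4741077 ] [-1.00964271 -0.17263932 -0.86261064]
[484.76371032 119.19269071  54.4741077 ] [-1.00964271 -0.17263932 -0.86261064]
```

View pics/c2.png

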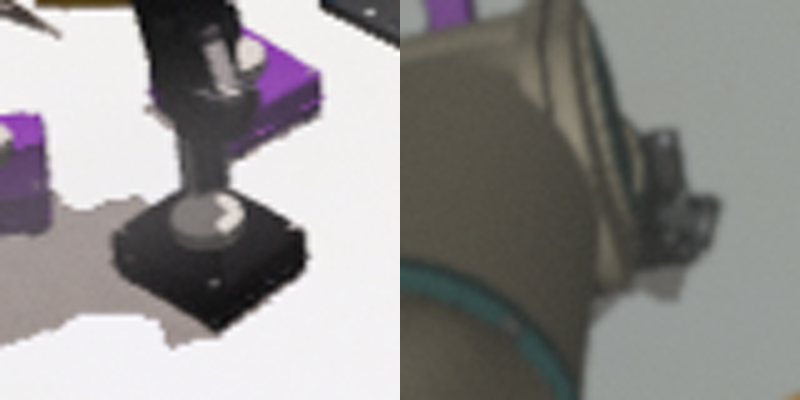

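View pics/w2.png

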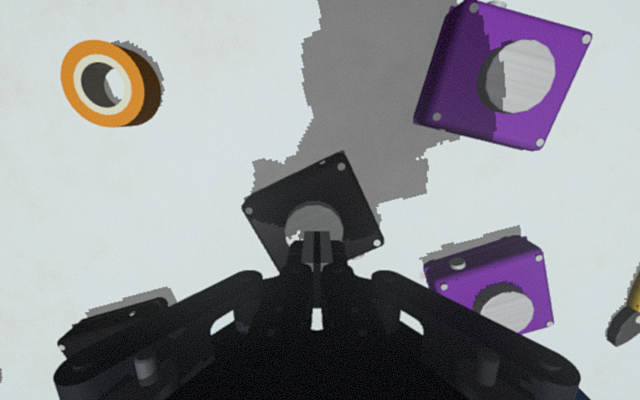

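The scene crop shows the shut fingertips directly above the round plate, and the wrist view (plate at about (315,232)) agrees. Descending gently.

>>> arm_command(rot=[[0,0,0],[0,0,0],[0,0,0],[0,0,0]], slide=[[-1,-1,-5],[0,0,-4],[0,0,-2],[0,0,0]], gripper=[0,0,0,0])

```text
clock: 3.13
eef_pos: [484.5, 118.2, 43.3]
tool_rot: [3.131, -0.002, 1.31]
force: [-0.6, 0.1, -0.3]
width: -0.1
```

>>> arm_command(rot=[[0,0,0],[0,0,0],[0,0,0],[0,0,0],[0,0,0]], slide=[[0,0,-1.5],[0,0,-1.5],[0,0,-1.5],[0,0,-1.5],[0,0,-1]], gripper=[0,0,0,0,0])

```text
clock: 3.55
eef_pos: [484.4, 118.1, 35.8]
tool_rot: [3.131, -0.002, 1.31]
force: [-0.1, -0.8, 3.2]
width: -0.1
```

Contact: 3.2 N at about 4 mm of travel. A little further for margin, short of the stop.

>>> arm_command(rot=[[0,0,0],[0,0,0],[0,0,0]], slide=[[0,0,-1.2],[0,0,-0.8],[0,0,0]], gripper=[0,0,0])

```text
clock: 3.8
eef_pos: [484.4, 118.2, 33.9]
tool_rot: [3.131, -0.002, 1.31]
force: [0.3, -0.3, 4.0]
width: 0.2
```

>>> arm_command(rot=[[0,0,0],[0,0,0],[0,0,0],[0,0,0],[0,0,0]], slide=[[0,0,0],[0,0,0],[0,0,0],[0,0,0],[0,0,0]], gripper=[0,0,0,0,0])

```text
clock: 4.22
eef_pos: [484.4, 118.1, 34.4]
tool_rot: [3.13, -0.003, 1.31]
force: [-0.3, -0.1, 3.5]
width: 0.3
```

```bash
python3 - <<'E'
from h import *
F=[]
for i in range(4): 
    c,im,d=snap('scene','s3'); s=telemetry.read_state(); F.append([s['eef_pos'][2],s['force'][2]])
print(np.array(F)); u,v=265,201
cv2.imwrite('pics/c3.png',cv2.resize(im[v-40:v+40,u-40:u+40],(560,560),interpolation=cv2.INTER_CUBIC)[:,:,::-1])
E
```

```text
[[34.40097707  3.88588253]
 [34.36092876  3.46031411]
 [34.35337892  4.23483566]
 [34.35050384  3.55990596]]
```

View pics/c3.png

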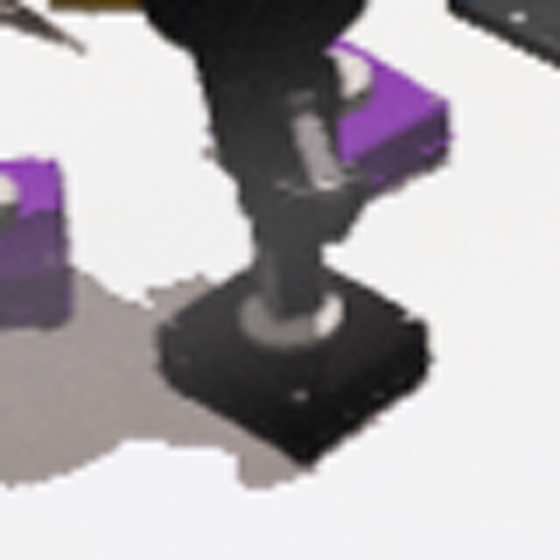

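The tips are on the plate and the unit hasn't moved. The mean of 3.8 N suggests about 4.6 mm, so I'll go slightly deeper for margin and start the two-second hold from there.

>>> arm_command(rot=[[0,0,0],[0,0,0],[0,0,0],[0,0,0],[0,0,0]], slide=[[0,0,-1],[0,0,-0.3],[0,0,-0.1],[0,0,-0.1],[0,0,-0.1]], gripper=[0,0,0,0,0])

```text
clock: 4.83
eef_pos: [484.4, 118.1, 32.7]
tool_rot: [3.13, -0.002, 1.31]
force: [-1.0, -0.9, 4.0]
width: -0.4
```

>>> arm_command(rot=[[0,0,0],[0,0,0],[0,0,0],[0,0,0],[0,0,0]], slide=[[0,0,-0.1],[0,0,-0.1],[0,0,-0.1],[0,0,-0.1],[0,0,-0.1]], gripper=[0,0,0,0,0])

```text
clock: 5.25
eef_pos: [484.4, 118.1, 32.3]
tool_rot: [3.13, -0.003, 1.31]
force: [-1.7, -0.1, 5.0]
width: 0.1
```

```bash
python3 - <<'E'
from h import *
F=[]
for i in range(40): 
    get_image('scene'); s=telemetry.read_state(); F.append([s['clock'],s['eef_pos'][2],s['force'][2]])
F=np.array(F); print(F[::8].round(2),F.mean(0),F[:,2].min(),F[:,2].max())
E
```

```text
[[ 5.3  32.25  5.45]
 [ 5.7  32.26  4.76]
 [ 6.1  32.26  5.8 ]
 [ 6.5  32.26  5.67]
 [ 6.9  32.25  4.95]] [ 6.275      32.2612559   5.17730953] 4.4127124931422985 6.232699203667006
```

The plate stayed down for over 2.4 s at about 5.2 N (about 7.3 mm, just short of the stop). Withdrawing straight up.

>>> arm_command(rot=[[0,0,0],[0,0,0],[0,0,0],[0,0,0],[0,0,0]], slide=[[0,0,2],[0,0,4],[0,0,6],[0,0,15],[0,0,25]], gripper=[0,0,0,0,0])

```text
clock: 7.67
eef_pos: [481.9, 117.5, 82.4]
tool_rot: [3.137, 0.002, 1.31]
force: [-0.0, -0.3, -0.2]
width: 0.1
```

>>> arm_command(rot=[[0,0,0],[0,0,0],[0,0,0],[0,0,0],[0,0,0]], slide=[[0,0,30],[0,0,30],[0,0,30],[0,0,25],[0,0,15]], gripper=[0,0,0,0,0])

```text
clock: 8.08
eef_pos: [480.0, 116.9, 219.8]
tool_rot: [3.139, 0.002, 1.31]
force: [0.8, -0.2, -0.1]
width: -0.1
```

>>> arm_command(rot=[[0,0,0],[0,0,0],[0,0,0]], slide=[[0,0,5],[0,0,0],[0,0,0]], gripper=[0,0,0])

```text
clock: 8.33
eef_pos: [481.7, 117.4, 228.9]
tool_rot: [3.132, -0.002, 1.31]
force: [-1.1, -0.4, 0.4]
width: -0.1
```

```bash
python3 - <<'E'
from h import *
s=telemetry.read_state(); print(s['clock'],s['eef_pos'],s['force'],abs(s['qd']).max())
c,im,d=snap('scene','s4'); z=np.load('pics/scene0.npz')
for a in (z['im'],im):
    s_=a[173:233,236:296]; _,m=cv2.threshold(s_.min(2),0,255,cv2.THRESH_OTSU)
    k,l,st,ce=cv2.connectedComponentsWithStats(m); print([(ce[i]+[236,173],st[i,4]) for i in range(1,k) if 80<st[i,4]<700])
E
```

```text
8.3333 [481.65254368 117.43821098 228.86108167] [-1.06030543 -0.37533899  0.42843352] 0.006206329945135759
[(array([265.81443299, 203.4742268 ]), np.int32(97))]
[(array([265.82795699, 203.44086022]), np.int32(93))]
```

View pics/s4.png

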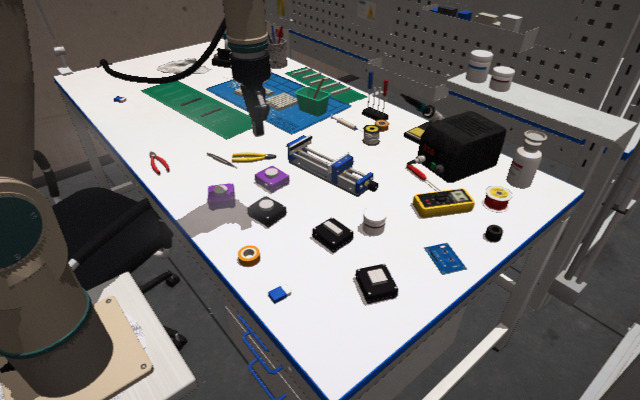

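The plate is back at the same pixel, (265.8, 203.4), so it is up and unshifted. The other things look unmoved and the hand is clear at z=229.

```bash
python3 -c "
from cell import ctrl; print(ctrl.finish_job())"
```

```text
the job is handed in; nothing more can be done
None
```

I pressed the round plate of the black touch tester with the shut fingertips, held it down for more than two seconds, withdrew, and handed the job in at about 8.4 s.

- **Press:** the plate went down gently in small steps to about 7.3–7.7 mm. From the first 4 mm it stayed down for about 3.6 s. During the final 2 s hold the force averaged about 5.2 N, with readings from 4.4 to 6.2 N. That is close to the stop, and at no point was it rammed.
- **Withdrawal:** I went straight up to 229 mm, about 19 cm above the plate, and the force read about zero.
- **Last image:** the plate is back up at the same pixel as before, so the unit has not shifted. By eye, the other units and loose things look unmoved.
- **Disagreements:** the wrist camera put the plate about 3 mm from where the fixed cameras did, so I aimed between the two. Early in the press, the depth from force was about 1 mm less than the depth from height, so I pressed a little deeper for margin.

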